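# Find the loaded sample tube by lifting and show it

### The job

One of the two capped aluminium tubes standing in the wooden block hides a steel slug, the other a plastic one, and only their weight tells. Lift the left-hand tube clear to feel its weight and put it back in its hole, then lift the right-hand one, and finish holding the heavier upright and still over the middle of the exercise book, about 10 cm above it, with the lighter standing in the block. The program finishes while still holding the heavy tube; leave the other things on the bench where they are.

Things in the scene. Friction and masses are not known exactly. Their poses are not given: they have to be found in the camera images.
- tube_a: the same tube as tube_a_center; origin at the centre of its underside, z up along the tube
- tube_b: the same tube as tube_b_center; origin at the centre of its underside, z up along the tube
- tube_a_center (a point): closed round tube, 40 mm diameter and 84 mm tall: bright aluminium body below, black plastic cap for the top 18 mm; the point is on its axis, half-way up (42 mm above its underside, z axis up along the tube). Stands in one of the block's two holes, its underside 12 mm above the bench. Slug inside has up to 1.5 mm of play; filling not visible; the two tubes look the same. Either may be the heavier; they differ by 200 to 460 g, each 110 g to 600 g in all
- tube_b_center (a point): the second tube, alike to look at, same sizes and same point: 40 mm diameter, 84 mm tall, aluminium body, black cap; the point is half-way up, 42 mm above its underside, which stands 12 mm above the bench in the other hole of the block
- block: fixed light wooden block, 90 x 210 x 24 mm (its x, y, z), with two round holes 45 mm wide and 12 mm deep, 110 mm apart along its y; origin at the centre of its underside; turned up to 0.5 rad about the vertical
- block_hole0 (a point): centre of the mouth of the block's left-hand hole (at +55 mm along the block's y, left as the robot sees it), 24 mm above the bench
- block_hole1 (a point): centre of the mouth of the block's right-hand hole (at -55 mm along the block's y), 24 mm above the bench
- book: exercise book lying flat, fixed, 145 x 210 x 13 mm, pale cover with a blue spine edge, left of the block; origin at the centre of its underside
- book_middle (a point): centre of the book's top face, 13 mm above the bench
- coil_center (a point): bystander: square coil with black end plates, 62 mm cube, point at its centre
- meter_center (a point): bystander: yellow and black multimeter lying on its back, 142 x 74 x 41 mm, point at its centre
- tape_center (a point): bystander: black tape roll lying flat, 70 mm across, 19 mm high, point at its centre
- weight_center (a point): bystander: brass weight with a knob, 29 mm across, 43 mm tall, point at its centre
- cell_center (a point): bystander: round battery cell standing up, 33 mm across, 60 mm tall, point at its centre
- eraser_center (a point): bystander: eraser, 20 x 42 x 12 mm, point at its centre
Not all that is in view belongs to the job. What is shaped like the tube_b but red is not meant.

How it is judged (in metres and radians):
On the way, in this order (a step that is already met when the one before it is completed fails the run):
1. the tube from the left-hand hole is lifted clear of the block by the fingers (raised over 21 mm, its underside above the block's top) while the other stands in the right-hand hole ((((z of tube_a_center in the frame of block above 0.075 m and contact force between tube_a and block below 0.1 N and angle between tube_a's own z axis and vertical below 0.35 rad and contact force between the fingers and tube_a above 0.5 N) and (horizontal distance between tube_b and block_hole1 below 0.008 m and z of tube_b_center in the frame of block below 0.06 m and angle between tube_b's own z axis and vertical below 0.15 rad)) or ((z of tube_b_center in the frame of block above 0.075 m and contact force between tube_b and block below 0.1 N and angle between tube_b's own z axis and vertical below 0.35 rad and contact force between the fingers and tube_b above 0.5 N) and (horizontal distance between tube_a and block_hole1 below 0.008 m and z of tube_a_center in the frame of block below 0.06 m and angle between tube_a's own z axis and vertical below 0.15 rad)))), for 0.2 s.
2. both tubes stand in the holes of the block ((((horizontal distance between tube_a and block_hole0 below 0.008 m and z of tube_a_center in the frame of block below 0.06 m and angle between tube_a's own z axis and vertical below 0.15 rad) and (horizontal distance between tube_b and block_hole1 below 0.008 m and z of tube_b_center in the frame of block below 0.06 m and angle between tube_b's own z axis and vertical below 0.15 rad)) or ((horizontal distance between tube_b and block_hole0 below 0.008 m and z of tube_b_center in the frame of block below 0.06 m and angle between tube_b's own z axis and vertical below 0.15 rad) and (horizontal distance between tube_a and block_hole1 below 0.008 m and z of tube_a_center in the frame of block below 0.06 m and angle between tube_a's own z axis and vertical below 0.15 rad)))), for 0.1 s.
3. the tube from the right-hand hole is lifted clear of the block by the fingers, while the other stands in the left-hand hole ((((z of tube_a_center in the frame of block above 0.075 m and contact force between tube_a and block below 0.1 N and angle between tube_a's own z axis and vertical below 0.35 rad and contact force between the fingers and tube_a above 0.5 N) and (horizontal distance between tube_b and block_hole0 below 0.008 m and z of tube_b_center in the frame of block below 0.06 m and angle between tube_b's own z axis and vertical below 0.15 rad)) or ((z of tube_b_center in the frame of block above 0.075 m and contact force between tube_b and block below 0.1 N and angle between tube_b's own z axis and vertical below 0.35 rad and contact force between the fingers and tube_b above 0.5 N) and (horizontal distance between tube_a and block_hole0 below 0.008 m and z of tube_a_center in the frame of block below 0.06 m and angle between tube_a's own z axis and vertical below 0.15 rad)))), for 0.2 s.
At the end, for the whole second after the job is handed in: the heavier tube hangs in the fingers alone, still, upright within 0.25 rad, within 50 mm of over the book's middle, centre 95 to 300 mm above the bench; the lighter stands upright, untouched, in a hole of the block (pressing on it with under 2.8 N), within 8 mm of its axis (((horizontal distance between tube_a_center and book_middle below 0.05 m and height (world z) of tube_a_center between 0.095 and 0.3 m and angle between tube_a's own z axis and vertical below 0.25 rad and linear speed of each of tube_a, tube_b below 0.03 m/s and contact force between the fingers and tube_a above 0.5 N and contact force between tube_b and block below 2.8 N and contact force between tube_a and book below 0.1 N and contact force between each of tube_a, the fingers and tube_b below 0.1 N and contact force between tube_a and block below 0.1 N and ((horizontal distance between tube_b and block_hole0 below 0.008 m and z of tube_b_center in the frame of block below 0.06 m and angle between tube_b's own z axis and vertical below 0.15 rad) or (horizontal distance between tube_b and block_hole1 below 0.008 m and z of tube_b_center in the frame of block below 0.06 m and angle between tube_b's own z axis and vertical below 0.15 rad))) or (horizontal distance between tube_b_center and book_middle below 0.05 m and height (world z) of tube_b_center between 0.095 and 0.3 m and angle between tube_b's own z axis and vertical below 0.25 rad and linear speed of each of tube_b, tube_a below 0.03 m/s and contact force between the fingers and tube_b above 0.5 N and contact force between tube_a and block below 2.8 N and contact force between tube_b and book below 0.1 N and contact force between each of tube_b, the fingers and tube_a below 0.1 N and contact force between tube_b and block below 0.1 N and ((horizontal distance between tube_a and block_hole0 below 0.008 m and z of tube_a_center in the frame of block below 0.06 m and angle between tube_a's own z axis and vertical below 0.15 rad) or (horizontal distance between tube_a and block_hole1 below 0.008 m and z of tube_a_center in the frame of block below 0.06 m and angle between tube_a's own z axis and vertical below 0.15 rad))))); the arm keeps its last pose, push and grip.
It fails at once if a bystander is moved more than 30 mm (distance of any of coil_center, meter_center, tape_center, weight_center, cell_center, eraser_center from where it was at the start of the episode above 0.03 m).
It also fails if it takes over 69 s, if anything falls off the work surface, if the arm or the gripper's body presses on something with over 40 N, if the wrist force passes 120 N, or if a joint passes its speed limit or range.

### The arm

A 6-joint arm with a two-finger parallel gripper is mounted at the origin on a cart in front of the work surface, level with it; the furniture and walls round the work are solid. World frame = base frame: x ahead of the robot, y to its left, z up, the work surface at z = 0. Lengths are in mm, angles in rad, forces in N, time in s.
With the tool pointing down it reaches from about 350 to 875 mm from the base axis. Payload 4.2 kg.
Tool frame: the origin (TCP) lies between the finger pads; the fingertips stand 14 mm ahead of it and the grasp point (between the pads) lies 5 mm behind it; z points along the fingers, y is the line along which they close (so a half turn about z gives the same grasp; the last joint's range is limited). The gripper opens to 85 mm and grips with 20 to 120 N. Pads are 22 mm wide; open, the fingers measure 114 mm over their backs; the gripper's body (76 mm by 85 mm) begins 54 mm behind the grasp point. The pads swing forward as they close: fully open they stand 13 mm farther back than shut.
Start: joints at [1.518, 0.385, 0.008, 0, -1.194, -0.259], TCP at [191.7, 594.853, 213.612] pointing down, gripper open.
Joint ranges: [-3.14, 3.14], [-1.21, 2.06], [-1.07, 1.41], [-3.16, 2.05], [-2.99, -0.16], [-3.1, 3.1]. Speed limits (rad/s): [2.79, 2.79, 3.14, 3.14, 3.14, 3.14].

### API

Orientations are given as a unit quaternion [x, y, z, w].
In Python, from bench import * gives the robot as it stands.
- The arm moves only by the tool carry_out, never from a script. Its argument "motion" is a list of rows, each a list of 7 numbers: the turn, a rotation vector about the tool's x, y, z in rad, then the shift along the tool's x, y, z in mm, then the opening, from -1 (shut) to 1 (fully open), so that 0 is half open. A call has 1 to 5 rows; each row is the pose to reach, as a shift and turn from the pose commanded when the call began, along the tool's axes at that moment; what a row does not reach only later rows make up. A row lasts 1/8 s, in which the tool goes at most 62.5 mm and 10.7 degrees, less where a joint would pass 70% of its speed; a pose out of reach is approached as far as the arm can. A call with a gripper value outside its range is refused whole. The fingers move at their own pace and stop on an object; the grip force is fixed at half the most. Time passes only in rows, so rows that repeat a pose let the fingers close. It gives the time, the measured TCP pose, the force, the opening and the grip force at its end, in the units of the state.
- read_state(): the state, without advancing time (a new reading comes with each control period).
- get_image(name): name is "side" or "top"; returns a dict with "color" (384x512x3 uint8, blue, green, red), "mtx" (3x3 intrinsics, pixels), "position" and "orientation" of the camera in the world. Camera axes: x right, y down, z forward; pixel columns grow to the right and rows downward; lengths in mm; the calibration is good to about 2 mm. A picture is of the moment at which its call begins. There is no depth.
- job_done(): hands the job in; it is judged then, once.
The state is a dict: "clock": time; "joints": joint angles; "joint_vel": joint speeds; "joint_efforts": joint torques, N m; "position": TCP position; "ee_rot": TCP orientation; "contact_force": force on the tool from outside, world axes, zero at the start; "wrist_torque": the same for the moment, N m; "gripper_width": finger opening in mm; "grasp_force": force on a finger pad.
Only numpy, scipy, OpenCV 4.12 (cv2) and the standard library are available. Lean on these libraries where they do the work, as an engineer would, in place of code of your own. Each camera call takes 0.05 s, during which the arm holds its last target. There are 200 camera calls.

## Working session

There is one attempt and no reset: what is moved stays moved. The work goes in short steps, Python scripts to look and compute and a tool call to move; the robot and the scene stay as the last step left them, time stands still between calls to the robot, and variables do not carry over. Pictures are saved under pics/ and viewed, at most 10 in all, crops included, and the job is handed in when it is done.

Besides the shell and the picture viewer there is one more tool, called after "Request:" as name(argument=value, ...), one argument or row to a line, values as JSON. carry_out: Moves the arm, as the interface text tells. Its arguments: {"type":"object","properties":{"motion":{"type":"array"}},"required":["motion"]}

```bash
mkdir -p pics; python3 - <<'E'
from bench import *
import cv2
for n in("top","side"):
    g=get_image(n);cv2.imwrite(f"pics/{n}0.png",g["color"]);print(n,g["mtx"],g["position"],g["orientation"])
s=read_state();print(s)
E
```

```text
top [[350.14778251   0.         254.17404057]
 [  0.         350.14778251 187.32664909]
 [  0.           0.           1.        ]] [ 339.94564684   11.10341421 1123.20945017] [-0.6990816   0.71012506 -0.06295466  0.05517268]
side [[411.31081315   0.         257.40855608]
 [  0.         411.31081315 195.34071418]
 [  0.           0.           1.        ]] [ 103.65761627 -818.23778231  622.8291624 ] [ 0.84736235 -0.19738725  0.12430522 -0.4770362 ]
{'clock': 0.1, 'joints': array([ 1.51759501e+00,  3.85465880e-01,  6.78971611e-03, -4.43524788e-04,
       -1.19400627e+00, -2.58591478e-01]), 'joint_vel': array([-1.47062160e-04, -2.57793567e-03,  3.12630846e-03,  1.91001277e-03,
       -1.42615545e-05, -1.17773600e-03]), 'joint_efforts': array([ 2.58434811e-04, -3.93320274e+01,  1.88927704e+01,  4.19799507e+00,
       -2.61770481e-03,  7.15817635e-06]), 'position': array([191.54615238, 594.34891166, 212.64871753]), 'ee_rot': array([ 9.87859585e-01, -1.55346414e-01, -1.08366080e-04,  9.59215683e-04]), 'contact_force': array([-0.03988427, -0.85051282,  0.2242544 ]), 'wrist_torque': array([ 0.05185719, -0.03365572, -0.02365639]), 'grasp_force': 0.0, 'gripper_width': 85.57083143372206}
```

View pics/top0.png

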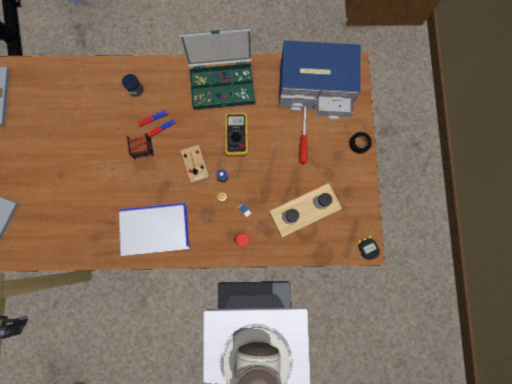

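View pics/side0.png

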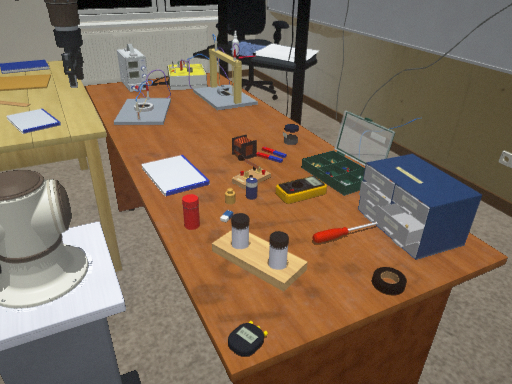

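The top view shows the block at about (306,210) with black caps at (291,216) on the left and (324,200) on the right. The book is at (154,230) and the red decoy at (242,240). The side view agrees, with the tubes at (240,232) and (279,250). Next I'll measure these by colour masks and rays.

```bash
cat > h.py <<'E'
from bench import *
import cv2, numpy as np
from scipy.spatial.transform import Rotation as R
def ray(g,uv,z):
    d=R.from_quat(g["orientation"]).as_matrix()@np.linalg.inv(g["mtx"])@[*uv,1]
    p=np.array(g["position"]);return p+d*(z-p[2])/d[2]
def blobs(mask,amin):
    c,_=cv2.findContours(mask.astype(np.uint8),cv2.RETR_EXTERNAL,cv2.CHAIN_APPROX_NONE)
    return [k for k in c if cv2.contourArea(k)>amin]
E
python3 - <<'E'
from h import *
g=get_image("top");im=g["color"].astype(int);hsv=cv2.cvtColor(g["color"],cv2.COLOR_BGR2HSV)
for u,v in[(280,222),(335,205),(291,216),(150,230),(300,230)]:print(im[v,u],hsv[v,u])
def roi(m,u0,u1,v0,v1):
    o=np.zeros_like(m);o[v0:v1,u0:u1]=m[v0:v1,u0:u1];return o
V=im.max(2)
for c in blobs(roi(V<85,265,350,180,240),30):
    (u,v),r=cv2.minEnclosingCircle(c);print("cap",u,v,r,ray(g,(u,v),96),"r mm",r*1027/350)
m=roi((hsv[...,2]>165)&(hsv[...,1]<150),262,350,178,245)
for c in blobs(m,300):
    rc=cv2.minAreaRect(c);b=np.array([ray(g,p,24) for p in cv2.boxPoints(rc)])[:,:2];print("block",rc,b.mean(0),np.diff(b,axis=0), np.linalg.norm(np.diff(b,axis=0),axis=1))
m=roi((V>150)&(hsv[...,1]<90)|(hsv[...,0]>105)&(hsv[...,0]<130)&(hsv[...,1]>100),110,195,195,262)
for c in blobs(m,500):
    rc=cv2.minAreaRect(c);b=np.array([ray(g,p,13) for p in cv2.boxPoints(rc)])[:,:2];print("book",rc,b.mean(0),np.linalg.norm(np.diff(b,axis=0),axis=1))
g=get_image("side");V=g["color"].max(2)
for c in blobs(roi(V<70,225,295,205,265),30):
    x,y,w,h=cv2.boundingRect(c);print("side cap",x,y,w,h,"top-face mid",ray(g,(x+w/2,y+w*.33),96))
E
```

```text
[138 179 206] [ 18  84 206]
[143 186 211] [ 19  82 211]
[74 69 72] [138  17  74]
[219 211 209] [114  12 219]
[ 61  96 140] [ 13 144 140]
cap 291.3999938964844 215.39999389648438 6.551437854766846 [ 428.00340567 -109.68720236   96.        ] r mm 19.223790505273
cap 324.2589416503906 199.60714721679688 6.780311107635498 [ 473.29215939 -208.76282156   96.        ] r mm 19.89537002154759
block ((305.1261901855469, 209.259033203125), (30.404296875, 66.4791488647461), 64.02560424804688) [ 453.50061314 -162.79213723] [[  90.48205891 -193.50414554]
 [ -88.41190887  -37.60443445]
 [ -87.99128724  191.65899484]] [213.61380415  96.07683967 210.89247718]
book ((152.5297088623047, 229.29705810546875), (47.06526565551758, 69.85160827636719), 84.2894058227539) [399.0902024 318.7823261] [220.31866731 148.22628784 215.56984696]
side cap 270 232 19 17 top-face mid [ 474.8212356  -217.90488535   96.        ]
side cap 231 214 18 15 top-face mid [ 427.78727785 -119.8097495    96.        ]
```

Spacing (109 mm), radii and block and book sizes all fit the given dimensions. The block is turned about 0.43 rad, with tubes near (429,-111) and (475,-210). I'll grip across the block, along its x.

```bash
cat >> h.py <<'E'
def to(x,y,z,phi):
    s=read_state();M=R.from_quat(s["ee_rot"]);T=R.from_euler("z",phi)*R.from_euler("x",np.pi)
    print("turn",(M.inv()*T).as_rotvec().round(3),"shift",(M.inv().apply(np.array([x,y,z])-s["position"])).round(1),"pos",s["position"].round(1),"F",s["contact_force"].round(2),"w",round(s["gripper_width"],1),"t",s["clock"],"q",s["joints"].round(2))
E
python3 -c "
from h import *
to(400,250,213,-1.142);to(429,-111,213,-1.142)"
```

```text
turn [ 0.001 -0.001  0.83 ] shift [3.041e+02 2.640e+02 3.000e-01] pos [191.6 594.5 212.9] F [-0.6   0.54 -0.96] w 85.7 t 0.2 q [ 1.52  0.39  0.01 -0.   -1.19 -0.26]
turn [ 0.001 -0.001  0.83 ] shift [442.4 598.7   0.8] pos [191.6 594.5 212.9] F [-0.6   0.54 -0.96] w 85.7 t 0.2 q [ 1.52  0.39  0.01 -0.   -1.19 -0.26]
```

Request:
carry_out(
  motion=[
    [0,0,0.16,45,39,0,1],
    [0,0,0.32,90,78,0,1],
    [0,0,0.48,135,117,0,1],
    [0,0,0.64,180,156,0,1],
    [0,0,0.8,225,195,0,1],
  ],
)

```text
clock: 0.82
position: [346.6, 338.4, 213.7]
ee_rot: [0.848, -0.53, 0.0, -0.0]
contact_force: [0.6, 0.1, 0.5]
gripper_width: 85.6
grasp_force: 0.0
```

```bash
python3 -c "
from h import *
to(429,-111,170,-1.142)"
```

```text
turn [-0.     0.     0.025] shift [440.  123.2  43.6] pos [346.6 338.4 213.7] F [0.65 0.14 0.46] w 85.6 t 0.825 q [ 1.11  0.14 -0.33  0.   -1.1  -0.66]
```

Request:
carry_out(
  motion=[
    [0,0,0.025,55,15,0,1],
    [0,0,0.025,110,31,0,1],
    [0,0,0.025,165,46,0,1],
    [0,0,0.025,220,62,0,1],
    [0,0,0.025,275,77,0,1],
  ],
)

```text
clock: 1.45
position: [398.7, 57.8, 213.9]
ee_rot: [0.843, -0.538, 0.0, -0.0]
contact_force: [0.8, -0.1, -0.1]
gripper_width: 85.7
grasp_force: 0.0
```

```bash
python3 -c "
from h import *
to(429,-111,170,-1.142)"
```

```text
turn [-0.001  0.     0.006] shift [165.9  43.7  43.9] pos [398.7  57.8 213.9] F [ 0.79 -0.13 -0.13] w 85.7 t 1.45 q [ 0.55 -0.01 -0.49  0.   -1.09 -0.12]
```

Request:
carry_out(
  motion=[
    [0,0,0.005,55,15,15,1],
    [0,0,0.005,110,29,30,1],
    [0,0,0.005,166,44,44,1],
    [0,0,0.005,166,44,44,1],
    [0,0,0.005,166,44,44,1],
  ],
)

```text
clock: 2.08
position: [428.6, -109.7, 169.5]
ee_rot: [0.841, -0.541, -0.0, 0.0]
contact_force: [0.5, 0.1, -0.8]
gripper_width: 85.4
grasp_force: 0.0
```

```bash
python3 -c "
from h import *
to(429,-111,52,-1.142)
g=get_image('side');cv2.imwrite('pics/side1.png',cv2.resize(g['color'][110:300,170:370],None,fx=3,fy=3))"
```

```text
turn [ 0.     0.    -0.001] shift [1.400e+00 1.000e-01 1.175e+02] pos [ 428.6 -109.7  169.5] F [ 0.48  0.14 -0.8 ] w 85.4 t 2.075 q [ 0.12  0.11 -0.48 -0.   -0.97  0.31]
```

View pics/side1.png

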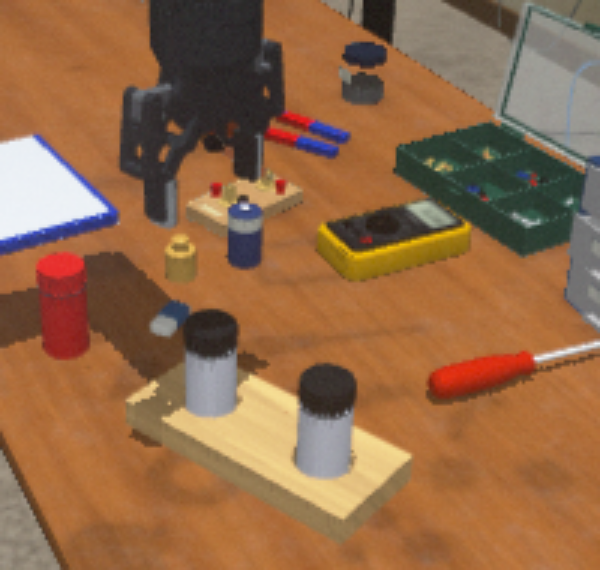

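The fingertips at crop (160,215) and (245,175) straddle the left tube's cap at (210,325), directly above it. I'll descend and grip.

Request:
carry_out(
  motion=[
    [0,0,0,1,0,30,1],
    [0,0,0,1.5,0,60,1],
    [0,0,0,1.5,0,90,1],
    [0,0,0,1.5,0,117,1],
    [0,0,0,1.5,0,117,1],
  ],
)

```text
clock: 2.75
position: [428.3, -109.6, 51.7]
ee_rot: [0.842, -0.539, -0.001, 0.001]
contact_force: [-0.2, 0.3, 0.0]
gripper_width: 85.1
grasp_force: 0.0
```

Request:
carry_out(
  motion=[
    [0,0,0,0,0,0,-1],
    [0,0,0,0,0,0,-1],
    [0,0,0,0,0,0,-1],
    [0,0,0,0,0,0,-1],
    [0,0,0,0,0,0,-1],
  ],
)

```text
clock: 3.38
position: [430.3, -110.8, 54.1]
ee_rot: [0.842, -0.54, 0.001, -0.001]
contact_force: [-1.0, 0.9, 5.9]
gripper_width: 38.4
grasp_force: 59.7
```

Request:
carry_out(
  motion=[
    [0,0,0,0,0,-10,-1],
    [0,0,0,0,0,-20,-1],
    [0,0,0,0,0,-30,-1],
    [0,0,0,0,0,-45,-1],
    [0,0,0,0,0,-45,-1],
  ],
)

```text
clock: 4.0
position: [430.3, -110.8, 98.9]
ee_rot: [0.841, -0.54, 0.001, -0.001]
contact_force: [0.4, 0.5, -0.7]
gripper_width: 37.9
grasp_force: 60.3
```

Request:
carry_out(
  motion=[
    [0,0,0,0,0,0,-1],
    [0,0,0,0,0,0,-1],
    [0,0,0,0,0,0,-1],
    [0,0,0,0,0,0,-1],
    [0,0,0,0,0,0,-1],
  ],
)

```text
clock: 4.62
position: [429.3, -110.9, 97.5]
ee_rot: [0.841, -0.54, -0.0, 0.0]
contact_force: [-0.1, 0.2, -1.6]
gripper_width: 38.3
grasp_force: 60.3
```

```bash
cat >> h.py <<'E'
def weigh():
    F=[]
    for i in range(8):
        g=get_image("side");s=read_state();F.append(s["contact_force"][2])
    print("Fz",np.round(F,2),np.mean(F),s["position"].round(1),s["joint_efforts"].round(2),s["gripper_width"]);return g
E
python3 -c "
from h import *
g=weigh();cv2.imwrite('pics/side2.png',cv2.resize(g['color'][130:280,190:330],None,fx=3,fy=3))"
```

```text
Fz [-1.09 -0.89  0.05 -2.06 -1.12 -0.68 -1.75 -0.81] -1.0452389676001 [ 429.3 -110.9   97.6] [  0.   -26.01  14.61   3.3    0.    -0.  ] 38.35666956464032
```

View pics/side2.png

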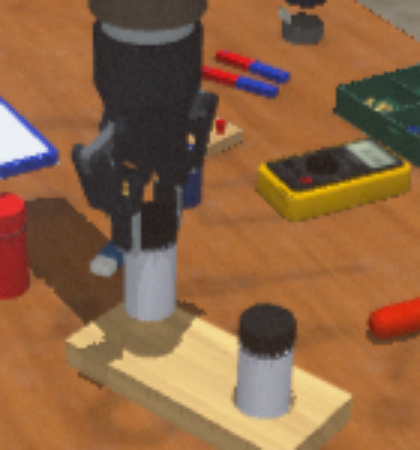

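The left tube hangs clear of its hole at crop (150,280), upright. Fz is about -1.0 N, so roughly 110 g. I'll lower it back.

Request:
carry_out(
  motion=[
    [0,0,0,0,0,12,-1],
    [0,0,0,0,0,24,-1],
    [0,0,0,0,0,34,-1],
    [0,0,0,0,0,40,-1],
    [0,0,0,0,0,44,-1],
  ],
)

```text
clock: 5.65
position: [429.3, -111.2, 54.0]
ee_rot: [0.842, -0.54, -0.0, 0.001]
contact_force: [-7.6, 2.6, 27.9]
gripper_width: 38.2
grasp_force: 63.2
```

Request:
carry_out(
  motion=[
    [0,0,0,0,0,0,-1],
    [0,0,0,0,0,0,-1],
    [0,0,0,0,0,0,-1],
  ],
)

```text
clock: 6.02
position: [429.2, -111.0, 54.1]
ee_rot: [0.841, -0.54, 0.0, 0.0]
contact_force: [-2.2, 0.7, 5.2]
gripper_width: 38.3
grasp_force: 60.9
```

Seated at the same height as at the grasp (54.1). Releasing and rising.

Request:
carry_out(
  motion=[
    [0,0,0,0,0,0,1],
    [0,0,0,0,0,0,1],
    [0,0,0,0,0,0,1],
    [0,0,0,0,0,0,1],
    [0,0,0,0,0,0,1],
  ],
)

```text
clock: 6.65
position: [429.4, -110.9, 53.6]
ee_rot: [0.841, -0.54, -0.0, 0.0]
contact_force: [0.2, 0.3, 0.9]
gripper_width: 85.5
grasp_force: 0.0
```

Request:
carry_out(
  motion=[
    [0,0,0,0,0,-25,1],
    [0,0,0,0,0,-50,1],
    [0,0,0,0,0,-80,1],
    [0,0,0,0,0,-115,1],
    [0,0,0,0,0,-115,1],
  ],
)

```text
clock: 7.28
position: [431.2, -110.8, 171.2]
ee_rot: [0.842, -0.54, 0.003, -0.002]
contact_force: [-0.8, 0.1, 0.0]
gripper_width: 85.4
grasp_force: 0.0
```

```bash
python3 -c "
from h import *
to(475,-210,168,-1.142)
g=get_image('side');cv2.imwrite('pics/side3.png',cv2.resize(g['color'][130:280,190:330],None,fx=3,fy=3))"
```

```text
turn [-0.006 -0.003  0.001] shift [108.4   1.5   3.5] pos [ 431.2 -110.8  171.2] F [-0.83  0.11  0.03] w 85.4 t 7.275 q [ 0.12  0.11 -0.48  0.   -0.97  0.31]
```

View pics/side3.png

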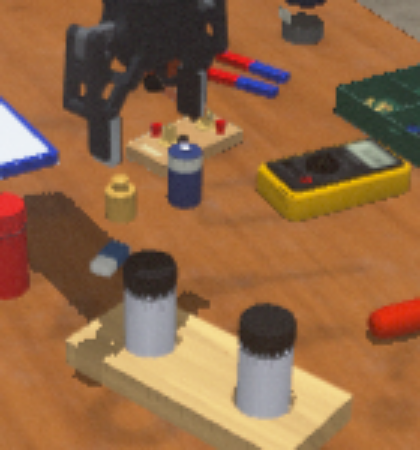

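Both tubes stand upright in the block, at crop (150,305) and (265,360). Moving to the right tube.

Request:
carry_out(
  motion=[
    [0,0,0,40,0,0,1],
    [0,0,0,80,0,0,1],
    [0,0,0,109,0,0,1],
    [0,0,0,109,0,0,1],
    [0,0,0,109,0,0,1],
  ],
)

```text
clock: 7.95
position: [473.6, -209.6, 167.4]
ee_rot: [0.841, -0.541, -0.001, 0.0]
contact_force: [0.1, -1.0, -0.7]
gripper_width: 85.6
grasp_force: 0.0
```

Request:
carry_out(
  motion=[
    [0,0,0,0,0,30,1],
    [0,0,0,0,0,60,1],
    [0,0,0,0,0,90,1],
    [0,0,0,0,0,115,1],
    [0,0,0,0,0,115,1],
  ],
)

```text
clock: 8.57
position: [472.7, -208.9, 52.0]
ee_rot: [0.842, -0.54, -0.002, 0.001]
contact_force: [0.1, 0.6, 0.3]
gripper_width: 85.0
grasp_force: 0.0
```

Request:
carry_out(
  motion=[
    [0,0,0,0,0,0,-1],
    [0,0,0,0,0,0,-1],
    [0,0,0,0,0,0,-1],
    [0,0,0,0,0,0,-1],
    [0,0,0,0,0,0,-1],
  ],
)

```text
clock: 9.2
position: [475.4, -210.2, 55.1]
ee_rot: [0.842, -0.54, 0.001, -0.0]
contact_force: [-1.8, 0.9, 6.1]
gripper_width: 38.0
grasp_force: 60.5
```

Request:
carry_out(
  motion=[
    [0,0,0,0,0,-10,-1],
    [0,0,0,0,0,-20,-1],
    [0,0,0,0,0,-30,-1],
    [0,0,0,0,0,-45,-1],
    [0,0,0,0,0,-45,-1],
  ],
)

```text
clock: 9.82
position: [475.9, -210.2, 100.3]
ee_rot: [0.841, -0.54, 0.002, -0.001]
contact_force: [-0.1, 0.0, -4.9]
gripper_width: 38.2
grasp_force: 61.0
```

Request:
carry_out(
  motion=[
    [0,0,0,0,0,0,-1],
    [0,0,0,0,0,0,-1],
    [0,0,0,0,0,0,-1],
    [0,0,0,0,0,0,-1],
    [0,0,0,0,0,0,-1],
  ],
)

```text
clock: 10.45
position: [474.6, -210.0, 98.5]
ee_rot: [0.841, -0.54, -0.0, 0.0]
contact_force: [-1.1, 1.1, -4.6]
gripper_width: 38.0
grasp_force: 61.0
```

```bash
python3 -c "
from h import *
g=weigh();cv2.imwrite('pics/side4.png',cv2.resize(g['color'][130:280,190:330],None,fx=3,fy=3))
to(399,318,160,-1.142)"
```

```text
Fz [-4.52 -4.83 -4.57 -4.59 -4.58 -5.08 -3.65 -4.76] -4.572683441169621 [ 474.7 -210.    98.6] [ 0.000e+00 -3.455e+01  1.647e+01  3.880e+00  1.000e-02 -0.000e+00] 38.4828661543499
turn [-0. -0.  0.] shift [-511.7 -150.8  -61.4] pos [ 474.7 -210.    98.6] F [ 0.52 -0.16 -4.76] w 38.5 t 10.85 q [-0.1   0.32 -0.41  0.   -0.84  0.53]
```

View pics/side4.png

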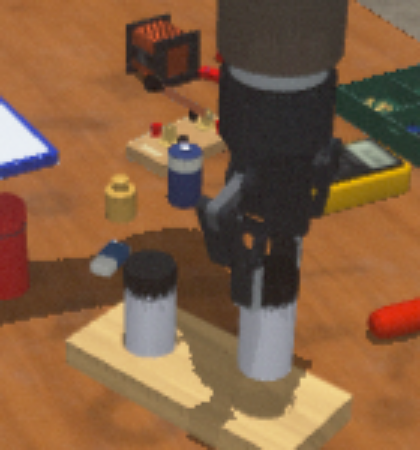

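The right tube hangs clear at crop (265,340) while the left stands in the block. It weighs about 4.6 N against 1.0 N, so the right one is heavier. I'll raise it and carry it to the book at moderate speed.

Request:
carry_out(
  motion=[
    [0,0,0,0,0,-25,-1],
    [0,0,0,0,0,-50,-1],
    [0,0,0,0,0,-75,-1],
    [0,0,0,0,0,-90,-1],
    [0,0,0,-25,-7,-100,-1],
  ],
)

```text
clock: 11.48
position: [470.9, -184.9, 199.0]
ee_rot: [0.841, -0.541, 0.0, -0.0]
contact_force: [-0.5, 1.4, -5.3]
gripper_width: 38.3
grasp_force: 62.1
```

Request:
carry_out(
  motion=[
    [0,0,0,-40,-12,0,-1],
    [0,0,0,-80,-24,0,-1],
    [0,0,0,-120,-35,0,-1],
    [0,0,0,-160,-47,0,-1],
    [0,0,0,-200,-59,0,-1],
  ],
)

```text
clock: 12.1
position: [440.4, 23.3, 198.4]
ee_rot: [0.841, -0.54, -0.0, 0.0]
contact_force: [0.6, 0.1, -4.3]
gripper_width: 38.1
grasp_force: 62.3
```

Request:
carry_out(
  motion=[
    [0,0,0,-40,-12,0,-1],
    [0,0,0,-80,-24,0,-1],
    [0,0,0,-120,-35,0,-1],
    [0,0,0,-160,-47,0,-1],
    [0,0,0,-200,-59,0,-1],
  ],
)

```text
clock: 12.72
position: [410.9, 229.6, 198.4]
ee_rot: [0.841, -0.54, -0.0, 0.0]
contact_force: [1.4, 0.5, -4.3]
gripper_width: 38.4
grasp_force: 62.2
```

```bash
python3 -c "
from h import *
to(399,318,155,-1.142)"
```

```text
turn [0.001 0.    0.   ] shift [-85.3 -26.   43.3] pos [410.9 229.6 198.4] F [ 1.35  0.48 -4.33] w 38.4 t 12.725 q [ 0.86  0.13 -0.38 -0.   -1.06 -0.43]
```

Request:
carry_out(
  motion=[
    [0,0,0,-30,-9,14,-1],
    [0,0,0,-58,-18,28,-1],
    [0,0,0,-76,-23,38,-1],
    [0,0,0,-85,-26,43,-1],
    [0,0,0,-85,-26,43,-1],
  ],
)

```text
clock: 13.35
position: [399.8, 316.4, 155.3]
ee_rot: [0.841, -0.54, 0.0, 0.001]
contact_force: [-0.2, -0.5, -4.4]
gripper_width: 38.2
grasp_force: 62.2
```

Request:
carry_out(
  motion=[
    [0,0,0,0,0,0,-1],
    [0,0,0,0,0,0,-1],
    [0,0,0,0,0,0,-1],
    [0,0,0,0,0,0,-1],
    [0,0,0,0,0,0,-1],
  ],
)

```text
clock: 13.98
position: [399.9, 316.5, 155.7]
ee_rot: [0.841, -0.54, 0.0, -0.0]
contact_force: [-0.3, -0.1, -3.5]
gripper_width: 38.4
grasp_force: 62.2
```

```bash
python3 -c "
from h import *
to(399,318,155,-1.142)
g=get_image('side');cv2.imwrite('pics/side5.png',cv2.resize(g['color'][80:290,110:310],None,fx=2.8,fy=2.8))"
```

```text
turn [-0.  0.  0.] shift [-1.7  0.2  0.7] pos [399.9 316.5 155.7] F [-0.27 -0.07 -3.5 ] w 38.4 t 13.975 q [ 0.99  0.24 -0.36  0.   -0.97 -0.56]
```

View pics/side5.png

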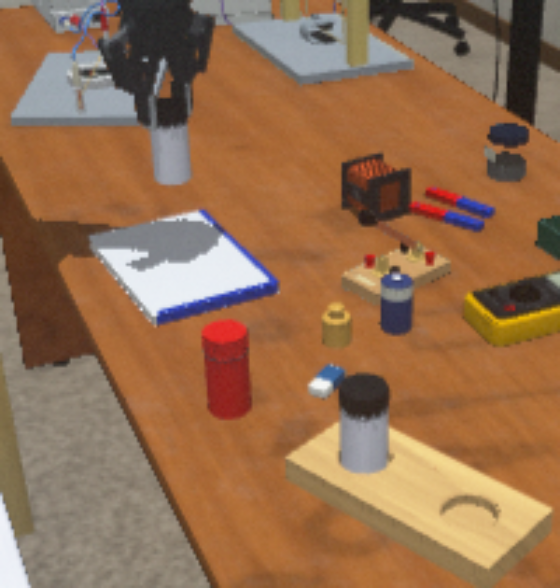

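The heavy tube hangs upright over the book with its underside at crop (172,180). The light one stands in the left hole at (365,425), and the right hole at (470,510) is empty. Handing in.

```bash
python3 -c "
from bench import *
print(job_done())"
```

```text
the job is handed in; nothing more can be done
None
```

The right-hand tube was the heavier (about 4.6 N against 1.0 N); it is held upright and still with its underside about 10 cm above the middle of the book, the lighter stands in the left hole, and the job is handed in with no verdict shown.

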